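# Tip the dried limes from a snug organiser bin into the bowl

## Robot

A 7-joint arm with a two-finger parallel gripper is mounted at the origin on the work surface. World frame = base frame: x ahead of the robot, y to its left, z up, the work surface at z = 0. Lengths are in m, angles in degrees, forces in N, time in s.
With the tool pointing down it reaches from about 0.35 to 0.775 m from the base axis. Payload 3.1 kg.
Tool frame: the origin (TCP) lies on the centre line of the jaws, within the pads' length; the fingertips stand 17 mm ahead of it and the grasp point (between the pads) lies 2 mm behind it (robot.tip_reach is the distance from the TCP to the fingertips, in m); z points along the fingers, y is the line along which they close (so a half turn about z gives the same grasp; the last joint's range is limited). The gripper opens to 85 mm and grips with 20 to 120 N. Pads are 22 mm wide; open, the fingers measure 114 mm over their backs; the gripper's body (76 mm by 85 mm) begins 54 mm behind the grasp point. The pads swing forward as they close: fully open they stand 13 mm farther back than shut.
Start: joints at [-71.603, 17.813, 0.802, 86.603, -0.252, 75.585, -1.558], TCP at [0.195, 0.514, 0.248] pointing down, gripper open.
Joint ranges: [-154.91, 154.91], [-16.99, 109.72], [-72.82, 74.43], [7.12, 147.25], [-82.49, 262.49], [11.32, 116.49], [-174.64, 174.64]. Speed limits (degrees/s): [159.86, 159.86, 180, 180, 180, 180, 180].

## Interface

Orientations are given as [roll, pitch, yaw] about the fixed x, y, z axes, in that order (R = Rz(yaw) Ry(pitch) Rx(roll)).
In Python, from station import robot, fingers, vision, workorder, recognise gives the robot as it stands. Calls block until the motion is done:
- robot.move_to(position, orientation): joint-space move of the TCP to a pose.
- robot.line_to(position, orientation=None, velocity=0.15, f_stop=None): straight line of the TCP; orientation=None keeps the orientation; velocity is the mean speed in m/s. With f_stop (N) it stops when the force on the tool has changed by that much, and returns True; else False.
- robot.move_j(angles): joint-space move.
- fingers.gripper_to(opening, force=None): opening from 0.0 (shut) to 1.0 (fully open); force is the grip in N (None keeps the last); returns when the fingers have stopped.
- robot.pause(seconds).
- robot.inverse_kinematics(position, orientation): joint angles nearest the present ones, or None.
- vision.grab_frame(name): name is "side" or "top"; returns the picture (384x512x3 uint8, red, green, blue); there is no depth.
- vision.calibration(name): a dict with "mtx" (3x3 intrinsics, pixels), "extrinsics" (4x4, takes a point from world to camera coordinates). Camera axes: x right, y up, looking along -z (the intrinsics and any distortion apply to the point x, -y, -z); pixel columns grow to the right and rows downward; lengths in m; the calibration is good to about 2 mm. A picture is of the moment at which its call begins. calibration takes no time and is no camera call.
A pose or a line that the arm cannot do raises robot.PlanningError and nothing moves.
- workorder.close_job(): hands the job in; it is judged then, once.
Trained networks look in the newest picture that a camera, given by its name, has taken for a name from the list of things; names that differ only in an ending like _2 or _b are one class to them, and where a whole thing is asked for, a point or a joint stands for the part that bears it (a point fixed in the world has none). Each returns a list of dicts, best first, with "p" (0 to 1); they miss things now and then, are a little off and sometimes report something else, mostly with a low value. They report only what shows in the picture. A call takes as long as a camera call. They do not tell look-alikes from the thing itself.
- recognise(label, camera): "rect" ([centre column, centre row, width, height] in pixels, round what is visible of it).
Readings, each from a call of its own:
- robot.current_time_s(): time.
- robot.current_joint_positions(): joint angles.
- robot.current_dq(): joint speeds.
- robot.current_joint_torque(): joint torques, N m.
- robot.current_tool_pos(): TCP position.
- robot.current_eef_rot(): TCP orientation.
- robot.current_contact_force(): force on the tool from outside, world axes, zero at the start.
- robot.current_torque(): the same for the moment, N m.
- robot.current_finger_gap(): opening from 0.0 (shut) to 1.0 (fully open).
- robot.current_gripper_force(): force on a finger pad.
Only numpy, scipy, OpenCV 4.12 (cv2) and the standard library are available. Lean on these libraries where they do the work, as an engineer would, in place of code of your own. Each camera call takes 0.05 s, during which the arm holds its last target. There are 200 camera calls.

## Task

Lift the white bin that holds the dried limes straight up out of the wooden organiser by its carrying bar, carry it to the blue bowl and tip all four limes out into the bowl. Then set the empty bin down gently, upright, on the aluminium tray, beside the used cup, to go to the wash. Don't drag the organiser about or pull its other bins out, and leave the bowl, the cups, the red canister and the spoon rest standing where they are.

Things in the scene. Friction and masses are not known exactly. Their poses are not given: they have to be found in the camera images.
- organiser: dark wooden organiser frame, loose, 1.1 kg, 160 mm (its x) by 278 mm (its y), walls 45 mm high, floor 6 mm thick; origin at the centre of its underside. Three equal slots side by side along its y, centres at y = -89, 0 and +89 mm, each 144 by 84 mm: 2 mm play round each bin. Any of the three slots may hold the lime bin
- lime_bin_handle (a point): middle of the carrying bar of the white bin with the dried limes (bin 0.15 to 0.26 kg, loose). Bar: pale wood, flat sides, 10 mm thick (bin's x), 22 mm tall, spanning the bin's 80 mm width (bin's y) between two steel uprights, 115 mm above the bin's underside, 45 mm above its side rims, free below. Axes of the bin: z up out of its mouth, -x to its scoop front
- lime_bin: the lime bin itself; origin at the centre of its underside, 115 mm below the bar's middle; same axes. The bin is 140 mm (x) by 80 mm (y), 70 mm high at the back (+x)
- lime_bin_lip (a point): middle of the pouring lip of the lime bin, 70 mm in front of (bin -x) and 38 mm above the underside's centre; same axes. The front is a chute rising to the lip from the floor at 27 degrees, between low cheeks: limes roll out over the lip once the bin is tipped front-down by about 35 degrees or more, freely at 45 to 50
- jar_bin_handle (a point): middle of the bar of the bin with the amber jar (same bin, same size); stays in its slot
- stick_bin_handle (a point): middle of the bar of the bin with the cinnamon sticks (same bin, same size); stays in its slot
- lime0_center (a point): centre of a dried lime: hard brown ball 33 mm across with a small nub, 10 to 17 g, loose in the lime bin
- lime1_center (a point): centre of a dried lime: hard brown ball 33 mm across with a small nub, 10 to 17 g, loose in the lime bin
- lime2_center (a point): centre of a dried lime: hard brown ball 33 mm across with a small nub, 10 to 17 g, loose in the lime bin
- lime3_center (a point): centre of a dried lime: hard brown ball 33 mm across with a small nub, 10 to 17 g, loose in the lime bin
- bowl: blue ceramic bowl, loose, 0.6 kg, 200 mm across the rim, 60 mm high, foot 90 mm across; origin at the centre of its underside. Left or right of the organiser
- tray: aluminium tray, fixed, 200 mm (its x) by 260 mm (its y), floor 3 mm thick, rim 12 mm high and 3 mm thick; origin at the centre of its underside. On the side of the organiser where the bowl is not; a used cup stands towards its +y end
- canister: red ceramic coffee canister with steel twist cap, loose, 100 mm across, 194 mm high, origin at the centre of its underside; stands between the robot and the organiser; leave it alone
- finjan_a: small white handleless coffee cup, 55 mm across the rim, 48 mm high, origin at the centre of its underside; leave it alone; close behind the organiser
- finjan_b: small white handleless coffee cup, 55 mm across the rim, 48 mm high, origin at the centre of its underside; leave it alone; close behind the organiser
- finjan_c: small white handleless coffee cup, 55 mm across the rim, 48 mm high, origin at the centre of its underside; leave it alone; the used cup on the tray
- spoon_rest: stainless spoon rest, 92 mm dish with a 90 mm tail towards its -x, 13 mm high, origin under the dish; leave it alone
Not all that is in view belongs to the job. Leave any turquoise look-alike of the lime_bin alone.

How it is judged:
By the outcome, as a careful person would: the job done as asked, in the order asked, and still so for the second after the job is handed in, with the robot touching nothing.
It also fails if it takes over 72 s, if anything falls off the work surface, if the arm or the gripper's body presses on something with over 40 N, if the wrist force passes 120 N, or if a joint passes its speed limit or range.

## Working session

There is one attempt and no reset: what is moved stays moved. The work goes in short steps, each a Python script; the robot and the scene stay as the last script left them, time stands still between calls to the robot, and variables do not carry over. Pictures are saved under pics/ and viewed, at most 10 in all, crops included, and the job is handed in when it is done.

```bash
mkdir -p pics; ls; python3 - <<'E'
from station import robot, fingers, vision, workorder, recognise
import cv2,numpy as np
np.set_printoptions(precision=4,suppress=True)
for c in("side","top"):
    im=vision.grab_frame(c); cv2.imwrite(f"pics/{c}0.png",im[:,:,::-1])
    k=vision.calibration(c); print(c,k)
    for l in["organiser","lime_bin_handle","lime_bin","jar_bin_handle","stick_bin_handle","lime0_center","bowl","tray","canister","finjan_a","spoon_rest"]:
        print(l,[(np.round(d["rect"],0).astype(int).tolist(),round(d["p"],2)) for d in recognise(l,c)][:6])
print(robot.current_time_s())
E
```

```text
pics
side {'mtx': array([[385.3236,   0.    , 250.9078],
       [  0.    , 385.3236, 195.5108],
       [  0.    ,   0.    ,   1.    ]]), 'extrinsics': array([[ 0.8295, -0.5584,  0.0105, -0.4581],
       [ 0.3266,  0.5004,  0.8018, -0.2781],
       [-0.453 , -0.6617,  0.5974, -0.7145],
       [ 0.    ,  0.    ,  0.    ,  1.    ]])}
organiser [([284, 232, 123, 72], 0.92), ([248, 187, 49, 52], 0.59)]
lime_bin_handle [([274, 203, 49, 51], 0.95), ([411, 261, 74, 80], 0.61)]
lime_bin [([407, 260, 70, 78], 0.93), ([276, 201, 52, 58], 0.86)]
jar_bin_handle [([309, 221, 64, 61], 0.74)]
stick_bin_handle [([250, 187, 50, 53], 0.97), ([170, 167, 68, 38], 0.53)]
lime0_center []
bowl [([274, 202, 44, 58], 0.69), ([172, 168, 67, 39], 0.66), ([298, 183, 17, 14], 0.64)]
tray [([299, 338, 159, 91], 0.71)]
canister [([210, 256, 54, 105], 0.55)]
finjan_a [([289, 310, 34, 35], 0.69), ([332, 200, 19, 21], 0.68), ([298, 183, 18, 22], 0.48)]
spoon_rest [([240, 157, 42, 29], 0.85)]
top {'mtx': array([[376.3524,   0.    , 257.4652],
       [  0.    , 376.3524, 185.33  ],
       [  0.    ,   0.    ,   1.    ]]), 'extrinsics': array([[-0.146 , -0.9893,  0.0017,  0.1119],
       [ 0.9662, -0.1422,  0.2149, -0.5946],
       [-0.2124,  0.033 ,  0.9766, -0.9032],
       [ 0.    ,  0.    ,  0.    ,  1.    ]])}
organiser [([272, 191, 105, 62], 0.59)]
lime_bin_handle [([364, 112, 44, 60], 0.86), ([267, 175, 45, 57], 0.75)]
lime_bin [([266, 174, 50, 64], 0.88), ([366, 116, 46, 60], 0.62)]
jar_bin_handle [([297, 166, 46, 61], 0.98), ([271, 121, 22, 15], 0.64)]
stick_bin_handle [([234, 186, 50, 60], 0.9)]
lime0_center [([269, 173, 13, 7], 0.67)]
bowl [([143, 249, 79, 77], 0.71)]
tray [([405, 235, 107, 82], 0.59)]
canister [([322, 264, 49, 44], 0.61)]
finjan_a [([272, 123, 14, 21], 0.69), ([369, 224, 21, 23], 0.62), ([229, 135, 21, 23], 0.56)]
spoon_rest [([151, 160, 43, 53], 0.75), ([234, 187, 44, 61], 0.23)]
1.2
```

```bash
python3 - <<'E'
import cv2
a=cv2.imread("pics/side0.png");b=cv2.imread("pics/top0.png")
cv2.imwrite("pics/a.png",cv2.resize(a[120:400,100:470],None,fx=2.1,fy=2.1,interpolation=3))
cv2.imwrite("pics/b.png",cv2.resize(b[80:300,90:480],None,fx=2,fy=2,interpolation=3))
cv2.imwrite("pics/c.png",cv2.resize(b[125:235,200:340],None,fx=5.4,fy=5.4,interpolation=3))
E
```

```text
(no output)
```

View pics/a.png

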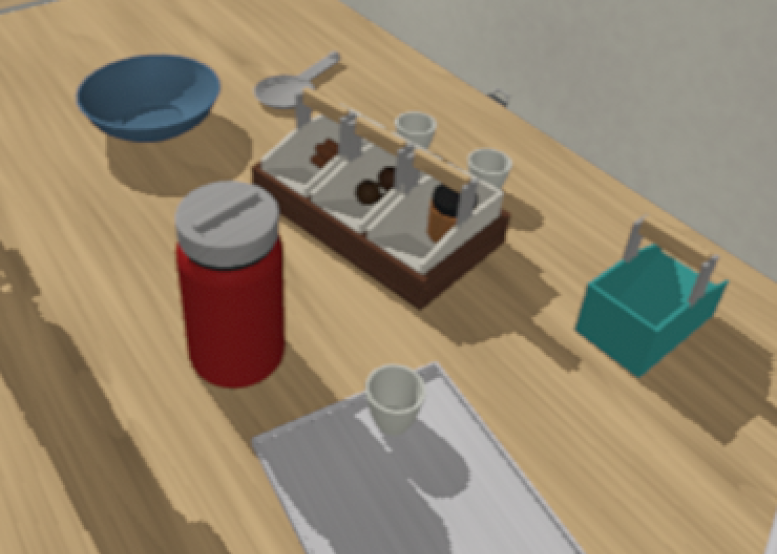

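View pics/b.png

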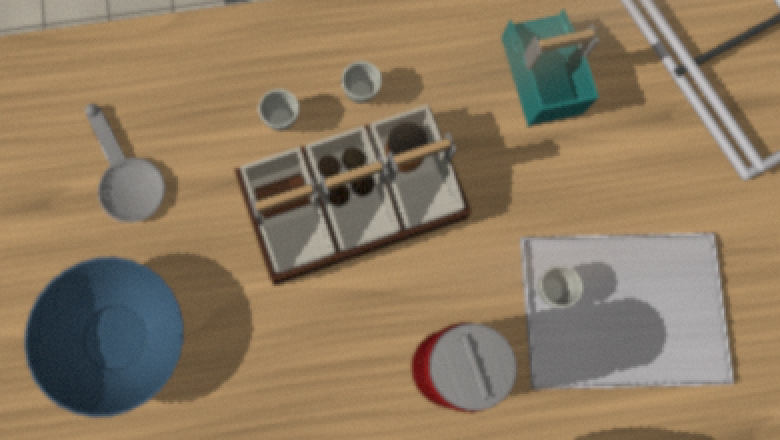

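View pics/c.png

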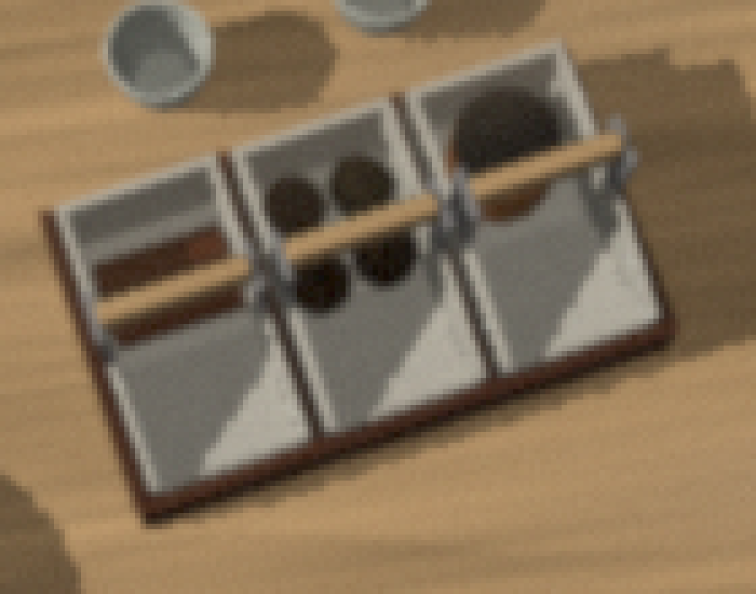

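Candidates for the bar, in top-image pixels: cinnamon-stick bin (234,181), lime bin (267,167), jar bin (302,156) and the turquoise look-alike (371,100). The crop shows four brown balls in the middle white bin, at about (255–272,160–178), so I take the bar at (267,167). The bowl is on the left at (142,248), the tray on the right, and the canister top at (326,263).

```bash
cat > h.py <<'E'
from station import robot, fingers, vision, workorder, recognise
import cv2,numpy as np
from scipy.spatial.transform import Rotation as Ro
np.set_printoptions(precision=4,suppress=True)
def ray(c,u,v):
    k=vision.calibration(c);E=k["extrinsics"];d=np.linalg.inv(k["mtx"])@[u,v,1]
    R=E[:3,:3];return -R.T@E[:3,3],R.T@(d*[1,-1,-1])
def at(c,u,v,z):
    o,d=ray(c,u,v);return o+d*(z-o[2])/d[2]
def proj(c,p):
    k=vision.calibration(c);q=k["extrinsics"]@np.append(p,1);q=k["mtx"]@(q[:3]*[1,-1,-1]);return q[:2]/q[2]
def tool(bar,phi,tilt=0,flip=1):
    """TCP pose for the bar's middle, bin x heading phi, front-down tilt (deg)"""
    R=Ro.from_euler('z',phi,degrees=True)*Ro.from_euler('y',-tilt,degrees=True)*Ro.from_euler('z',90*flip,degrees=True)*Ro.from_euler('x',180,degrees=True)
    return list(np.array(bar)+0.002*R.apply([0,0,1])),list(R.as_euler('xyz',degrees=True))
E
python3 - <<'E'
from h import *
print(robot.current_eef_rot())
c=lambda x,y:(x/5.4+200,y/5.4+125)
b=lambda x,y:(x/2+90,y/2+80)
print("cam",ray("top",0,0)[0],ray("side",0,0)[0])
C=[at("top",*c(*p),.045) for p in[(50,212),(565,40),(670,335),(150,515)]]
print("org corners",*C,"mean",np.mean(C,0),[np.linalg.norm(C[i]-C[i-1]) for i in range(4)])
for i,j in((3,0),(2,1),(1,0),(2,3)): d=C[j]-C[i];print(np.degrees(np.arctan2(d[1],d[0])))
e=[at("top",*c(*p),.132) for p in[(285,245),(440,203)]];print("bar ends",*e,"mid",np.mean(e,0))
d=e[0]-e[1];print("bar dir-90",np.degrees(np.arctan2(d[1],d[0]))-90)
print("side bar",at("side",(375/2.1+100),(133/2.1+120),.121), "proj of top est in side crop",(proj("side",np.r_[np.mean(e,0)[:2],.121])-[100,120])*2.1)
print("bowl",at("top",*b(104.5,337),.06),"canister",at("top",*b(472,366),.194))
T=[at("top",*b(*p),.012) for p in[(522,238),(716,234),(733,382),(532,388)]];print("tray",*T,np.mean(T,0))
print("cup",at("top",*b(561,286),.05));print([at("top",*b(*p),.048) for p in[(279,109),(361,81)]],"spoon",at("top",*b(132,190),.01))
E
```

```text
[179.9994   0.0022 159.2201]
cam [0.3991 0.056  1.0097] [ 0.1472 -0.5895  0.6547]
org corners [0.6842 0.1417 0.045 ] [ 0.7355 -0.1245  0.045 ] [ 0.5789 -0.1488  0.045 ] [0.5287 0.1124 0.045 ] mean [ 0.6318 -0.0048  0.045 ] [np.float64(0.15825754623908792), np.float64(0.271070218674439), np.float64(0.15847483532807957), np.float64(0.26594912120058745)]
10.685472507091326
8.833805734726852
100.90332528339684
100.87853532306615
bar ends [0.6281 0.0321 0.132 ] [ 0.6372 -0.0394  0.132 ] mid [ 0.6326 -0.0037  0.132 ]
bar dir-90 7.279086017244694
side bar [0.6356 0.006  0.121 ] proj of top est in side crop [378.0213 137.8742]
bowl [0.488  0.3313 0.06  ] canister [ 0.3882 -0.0909  0.194 ]
tray [ 0.542  -0.2215  0.012 ] [ 0.5093 -0.4817  0.012 ] [ 0.3165 -0.4541  0.012 ] [ 0.3471 -0.1952  0.012 ] [ 0.4287 -0.3381  0.012 ]
cup [ 0.4681 -0.2479  0.05  ]
[array([0.758 , 0.0776, 0.048 ]), array([ 0.7816, -0.038 ,  0.048 ])] spoon [0.6855 0.2925 0.01  ]
```

```bash
cat >> h.py <<'E'
BAR=np.array([.633,-.0035,.121]);PHI=10.
BOWL=np.array([.488,.331])
def pour(theta,lipz,back,phi):
    """bar position so that the lip stands `back` m behind (bin +x) bowl centre at height lipz"""
    R=Ro.from_euler('z',phi,degrees=True)*Ro.from_euler('y',-theta,degrees=True)
    lip=np.r_[BOWL+back*np.array([np.cos(np.radians(phi)),np.sin(np.radians(phi))]),lipz]
    return tool(lip-R.apply([-.07,0,-.077]),phi,theta)
TY=-7.2
TRAY=np.array([.4287,-.338])+Ro.from_euler('z',TY,degrees=True).apply([0,-.035,0])[:2]
E
python3 - <<'E'
from h import *
for n,p in dict(a=tool(BAR+[0,0,.18],PHI),g=tool(BAR,PHI),p0=pour(0,.2,.03,34),p30=pour(30,.11,.02,34),p52=pour(52,.085,.03,34),t=tool([*TRAY,.33],TY),t1=tool([*TRAY,.118],TY)).items():
    print(n,np.array(p[0]),np.array(p[1]),robot.inverse_kinematics(*p))
fingers.gripper_to(.8)
robot.move_to(*tool(BAR+[0,0,.12],PHI))
robot.line_to(*tool(BAR+[0,0,.045],PHI))
for c in("side","top"):
    im=vision.grab_frame(c);cv2.imwrite(f"pics/{c}1.png",im[:,:,::-1])
a=cv2.imread("pics/side1.png")[130:290,200:360];b=cv2.imread("pics/top1.png")[110:230,200:340]
cv2.imwrite("pics/d.png",np.hstack([cv2.resize(a,(400,400),interpolation=3),cv2.resize(b,(400,400),interpolation=3)]))
print(robot.current_tool_pos(),robot.current_time_s())
E
```

```text
a [ 0.633  -0.0035  0.299 ] [180.   0. 100.] [-25.299   30.8313  41.7906  67.4215 -19.9765  88.6738  22.6891]
g [ 0.633  -0.0035  0.119 ] [180.   0. 100.] [-28.0188  38.3213  43.09    84.1297 -27.1292  68.2713  28.997 ]
p0 [0.5709 0.3869 0.275 ] [180.   0. 124.] [-44.0393  35.4597  16.7923  57.4451  -9.6527  88.2909   4.0609]
p30 [0.5237 0.3551 0.21  ] [150.  -0. 124.] [-52.9225  11.411   19.1865 108.2481  -6.1806  31.0557   3.3578]
p52 [0.4996 0.3388 0.1863] [128.  -0. 124.] [  17.1786   15.1481  -60.0637  131.0061  130.0306   18.76   -125.9539]
t [ 0.4243 -0.3727  0.328 ] [180.    0.   82.8] [ -1.4133  27.3025  64.5304  76.7257 -24.4652  90.6906  52.8793]
t1 [ 0.4243 -0.3727  0.116 ] [180.    0.   82.8] [ -2.4363  39.669   64.4679  96.5567 -38.1502  68.8239  64.3836]
[ 0.6341 -0.0037  0.1657] 4.675
```

View pics/d.png

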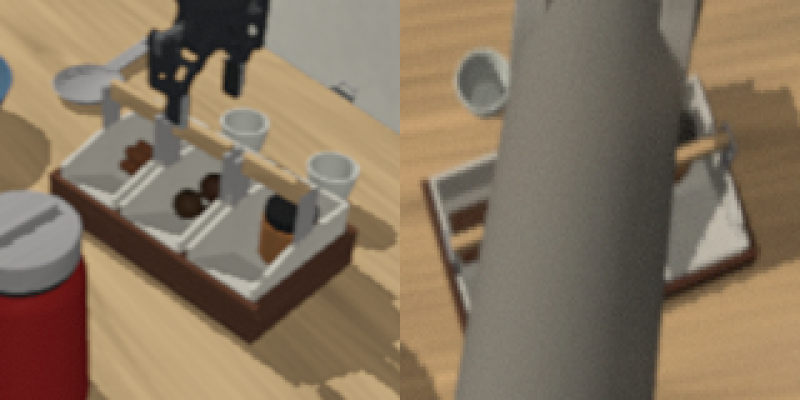

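Grip alignment is good: the fingertips straddle the middle of the lime bar. The steep pour pose came out on another arm branch, so I'm scanning pour headings before gripping.

```bash
python3 - <<'E'
from h import *
import itertools
f=lambda flip,th,z,back,phi:(lambda p:(p[0],list((Ro.from_euler('xyz',p[1],degrees=True)*Ro.from_euler('z',0 if flip>0 else 180,degrees=True)).as_euler('xyz',degrees=True))))(pour(th,z,back,phi))
for flip in(1,-1):
  for phi in range(-170,190,20):
    a=robot.inverse_kinematics(*f(flip,0,.19,.02,phi));b=robot.inverse_kinematics(*f(flip,50,.1,.03,phi));c=robot.inverse_kinematics(*f(flip,30,.12,.03,phi))
    if a is None or b is None or c is None: print(flip,phi,"none");continue
    a,b,c=map(np.array,(a,b,c));print(flip,phi,abs(a-c).max().round(),abs(b-c).max().round(),b.round())
E
```

```text
1 -170 none
1 -150 none
1 -130 none
1 -110 none
1 -90 20.0 17.0 [ -79.   67.   73.   60.  -14.  106. -106.]
1 -70 17.0 14.0 [-90.  61.  72.  75.  -7.  86. -97.]
1 -50 27.0 14.0 [-100.   54.   73.   90.   -1.   66.  -88.]
1 -30 32.0 39.0 [ -97.   33.   51.  104.   33.   52. -103.]
1 -10 43.0 50.0 [-104.   24.   56.  117.   47.   34. -101.]
1 10 51.0 78.0 [ -89.   11.   41.  126.   79.   24. -110.]
1 30 55.0 118.0 [  16.   13.  -61.  128.  106.   19. -107.]
1 50 none
1 70 38.0 44.0 [-43.  14.  31. 121. -80.  47. 115.]
1 90 32.0 31.0 [-35.  23.  29. 109. -70.  67. 122.]
1 110 29.0 22.0 [-21.  30.  14.  95. -57.  79. 126.]
1 130 27.0 14.0 [-18.  38.   6.  80. -46.  92. 130.]
1 150 25.0 14.0 [-18.  46.   1.  65. -36. 105. 135.]
1 170 22.0 52.0 [ -4.  62. -52.  49.   3. 114. 122.]
-1 -170 none
-1 -150 none
-1 -130 none
-1 -110 none
-1 -90 19.0 16.0 [-65.  52.  29.  59.  15. 106.  51.]
-1 -70 22.0 13.0 [-73.  44.  30.  74.  23.  90.  59.]
-1 -50 28.0 17.0 [-80.  36.  31.  89.  32.  74.  64.]
-1 -30 30.0 27.0 [-86.  28.  34. 104.  43.  57.  69.]
-1 -10 36.0 42.0 [-92.  19.  39. 116.  57.  40.  71.]
-1 10 47.0 61.0 [-109.   17.   67.  127.   68.   14.   78.]
-1 30 56.0 224.0 [ 16.  13. -61. 128. 106.  19.  73.]
-1 50 none
-1 70 38.0 36.0 [-52.  16.  43. 121. -82.  51. -64.]
-1 90 28.0 27.0 [-49.  28.  49. 109. -76.  76. -55.]
-1 110 25.0 18.0 [-42.  36.  46.  96. -70.  93. -47.]
-1 130 26.0 19.0 [-37.  43.  39.  81. -61. 104. -41.]
-1 150 30.0 41.0 [-20.  46.   4.  65. -38. 105. -44.]
-1 170 29.0 51.0 [-19.  54. -10.  50. -22. 116. -40.]
```

```bash
python3 - <<'E'
from h import *
print(robot.line_to(*tool(BAR,PHI),velocity=.08,f_stop=12))
print(fingers.gripper_to(0,force=70),robot.current_finger_gap(),robot.current_gripper_force(),robot.current_tool_pos(),robot.current_contact_force())
robot.line_to(*tool(BAR+[0,0,.06],PHI),velocity=.05)
print(robot.current_contact_force(),robot.current_finger_gap())
robot.line_to(*tool(BAR+[0,0,.18],PHI),velocity=.12)
print(robot.current_contact_force(),robot.current_time_s())
for c in("side","top"):
    im=vision.grab_frame(c);cv2.imwrite(f"pics/{c}2.png",im[:,:,::-1])
a=cv2.imread("pics/side2.png")[60:290,180:410]
cv2.imwrite("pics/e.png",cv2.resize(a,(500,500),interpolation=3))
E
```

```text
False
False 0.10646123235038955 70.4720664024353 [ 0.6342 -0.0035  0.1194] [ 2.3176 -0.5476 -1.4353]
[ 0.1016  1.0695 -2.7966] 0.10519692379803426
[ 0.3787 -0.0667 -3.1053] 8.45
```

View pics/e.png

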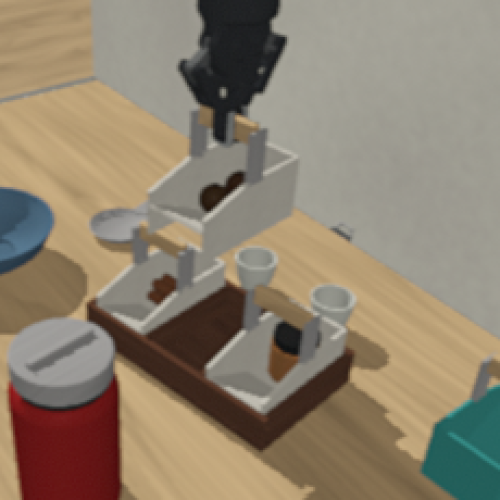

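The bin has come out cleanly, and the other two bins are still in their slots. Now I'll carry it to the bowl and pour.

```bash
python3 - <<'E'
from h import *
P=110
robot.line_to(*pour(0,.20,.02,P),velocity=.13)
robot.line_to(*pour(20,.12,.03,P),velocity=.08)
robot.line_to(*pour(36,.10,.03,P),velocity=.03)
robot.pause(.6)
robot.line_to(*pour(50,.09,.03,P),velocity=.02)
robot.pause(1)
print(robot.current_contact_force(),robot.current_time_s())
for c in("side","top"):
    im=vision.grab_frame(c);cv2.imwrite(f"pics/{c}3.png",im[:,:,::-1])
    print([(np.round(d["rect"]),round(d["p"],2)) for d in recognise("lime0_center",c)])
a=cv2.imread("pics/side3.png")[40:240,100:300];b=cv2.imread("pics/top3.png")[140:320,70:250]
cv2.imwrite("pics/f.png",np.hstack([cv2.resize(a,(400,400),interpolation=3),cv2.resize(b,(400,400),interpolation=3)]))
E
```

```text
[ 0.2066 -0.2851 -1.5832] 17.4083
[(array([178., 166.,  11.,   8.]), 0.49)]
[]
```

View pics/f.png

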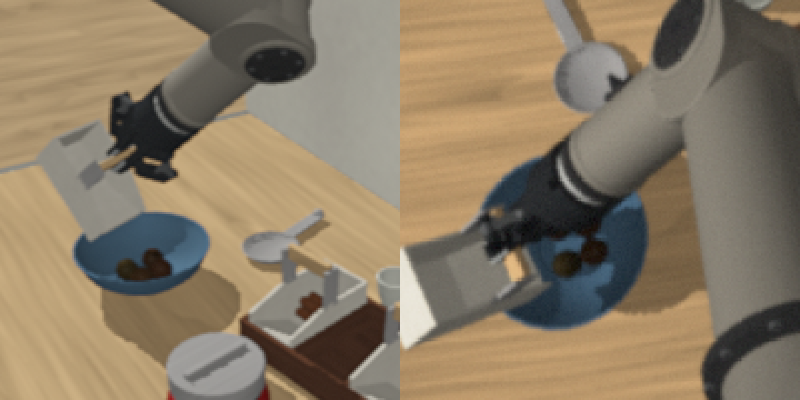

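```bash
python3 - <<'E'
from h import *
P=110
robot.line_to(*pour(50,.16,.03,P),velocity=.1)
robot.line_to(*pour(0,.24,.03,P),velocity=.1)
robot.line_to(*tool([.5,.12,.34],50),velocity=.15)
for c in("side","top"):
    im=vision.grab_frame(c);cv2.imwrite(f"pics/{c}4.png",im[:,:,::-1])
    print([(np.round(d["rect"]),round(d["p"],2)) for d in recognise("lime0_center",c)])
print(robot.current_contact_force(),robot.current_time_s())
a=cv2.imread("pics/side4.png")[20:260,120:360];b=cv2.imread("pics/top4.png")[140:320,70:250]
cv2.imwrite("pics/g.png",np.hstack([cv2.resize(a,(400,400),interpolation=3),cv2.resize(b,(400,400),interpolation=3)]))
E
```

```text
[]
[]
[ 0.1095  0.1338 -2.2132] 22.0
```

View pics/g.png

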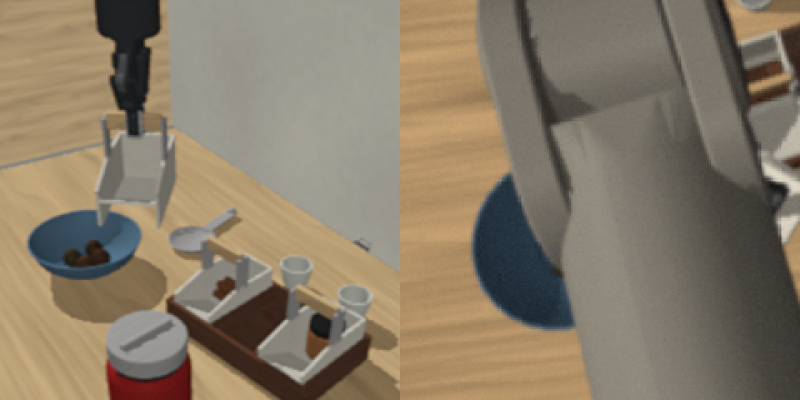

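The bin is empty and the limes are in the bowl. On to the tray.

```bash
python3 - <<'E'
from h import *
robot.line_to(*tool([.5,-.1,.345],10),velocity=.18)
robot.line_to(*tool([*TRAY,.33],TY),velocity=.15)
robot.line_to(*tool([*TRAY,.15],TY),velocity=.12)
print(robot.current_joint_positions(),robot.current_contact_force(),robot.current_time_s())
for c in("side","top"):
    im=vision.grab_frame(c);cv2.imwrite(f"pics/{c}5.png",im[:,:,::-1])
a=cv2.imread("pics/side5.png")[140:384,130:430];b=cv2.imread("pics/top5.png")[80:324,100:500]
cv2.imwrite("pics/h.png",np.hstack([cv2.resize(a,None,fx=1.14,fy=1.64,interpolation=3),cv2.resize(b,None,fx=1.14,fy=1.64,interpolation=3)]))
E
```

```text
[  5.371   30.1507  49.1381  94.0996 -24.3927  66.982   53.1744] [-0.0134 -0.401  -2.0697] 27.0667
```

View pics/h.png

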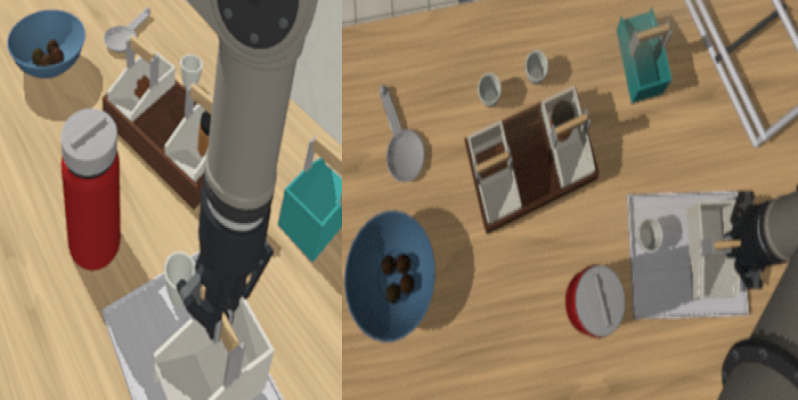

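All four limes show in the bowl, at about (388–408,263–293) in the right half. The bin hangs over the tray, clear of the cup. Lowering it gently.

```bash
python3 - <<'E'
from h import *
print(robot.current_eef_rot())
robot.line_to(*tool([*TRAY,.124],TY),velocity=.04)
print(robot.line_to(*tool([*TRAY,.111],TY),velocity=.01,f_stop=4),robot.current_tool_pos(),robot.current_contact_force())
robot.pause(.3)
fingers.gripper_to(.35)
robot.pause(.3)
print(robot.current_contact_force(),robot.current_finger_gap())
robot.line_to(*tool([*TRAY,.2],TY),velocity=.06)
robot.line_to(*tool([*TRAY,.33],TY),velocity=.15)
robot.line_to(*tool([.45,-.12,.36],10),velocity=.2)
for c in("side","top"):
    im=vision.grab_frame(c);cv2.imwrite(f"pics/{c}6.png",im[:,:,::-1])
print(robot.current_time_s())
a=cv2.imread("pics/side6.png")[140:384,130:430];b=cv2.imread("pics/top6.png")[80:324,100:500]
cv2.imwrite("pics/i.png",np.hstack([cv2.resize(a,None,fx=1.14,fy=1.64,interpolation=3),cv2.resize(b,None,fx=1.14,fy=1.64,interpolation=3)]))
E
```

```text
[179.9275   0.042   82.8029]
True [ 0.4244 -0.3727  0.116 ] [ 0.2219 -0.0626  5.2097]
[ 0.4395 -0.075   0.2731] 0.3496945548738445
33.7
```

View pics/i.png

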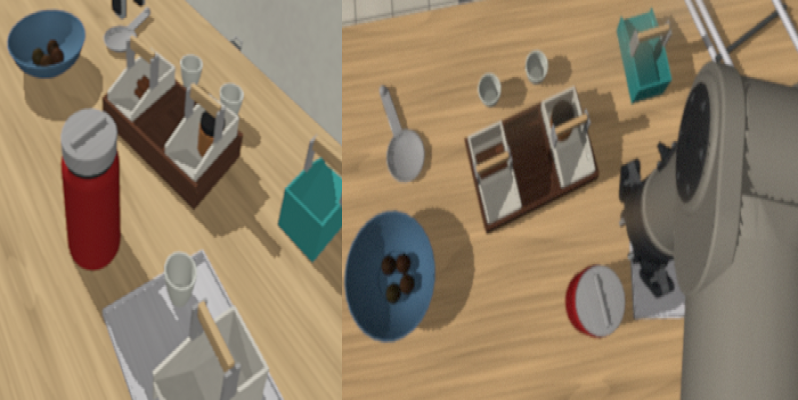

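The bin stands upright on the tray beside the cup, the four limes are in the bowl, and everything else is where it was. Handing in.

```bash
python3 -c "
from h import *
print(workorder.close_job())"
```

```text
the job is handed in; nothing more can be done
None
```

I tipped all four limes into the blue bowl, set the empty bin upright on the tray beside the used cup, and handed the job in at about 34 s; the last pictures showed everything else where it was.

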